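# Index the carburettor stand by one hole with its spring pin

### The arm

A 6-joint arm with a two-finger parallel gripper is mounted at the origin on a cart in front of the work surface, level with it; the furniture and walls round the work are solid. World frame = base frame: x ahead of the robot, y to its left, z up, the work surface at z = 0. Lengths are in m, angles in degrees, forces in N, time in s.
With the tool pointing down it reaches from about 0.3 to 0.75 m from the base axis. Payload 8.5 kg.
Tool frame: the origin (TCP) lies at the very end of the fingers, on their centre line; the grasp point (between the pads) lies 19 mm behind it; z points along the fingers, y is the line along which they close (so a half turn about z gives the same grasp; the last joint's range is limited). The gripper opens to 85 mm and grips with 20 to 120 N. Pads are 22 mm wide; open, the fingers measure 114 mm over their backs; the gripper's body (76 mm by 85 mm) begins 54 mm behind the grasp point. The pads swing forward as they close: fully open they stand 13 mm farther back than shut.
Start: joints at [57.279, 21.807, 74.336, -0, 83.858, -12.336], TCP at [0.192, 0.516, 0.231] pointing down, gripper open.
Joint ranges: [-178.18, 178.18], [-50.72, 133.34], [12.68, 142.11], [-81.47, 261.47], [9.98, 163.14], [-165.26, 165.26]. Speed limits (degrees/s): [136.94, 136.94, 180, 180, 180, 180].

### API

Orientations are given as a 3x3 rotation matrix whose columns are the frame's x, y, z axes.
In Python, from rig import env, imaging gives the robot as it stands. The module is installed in compiled form; this text tells all that it offers.
- The arm moves only by the tool arm_command, never from a script. Its arguments are lists of equal length, an entry for each row: "turn": the turn, a rotation vector about the tool's x, y, z in units of 5 degrees (1.0 is 5 degrees), a list of three; "xyz": the shift along the tool's x, y, z in units of 50 mm (1.0 is 50 mm), a list of three; "claw": the finger opening in mm, from 0 to 85.4. A call has 1 to 12 rows; each row shifts and turns the commanded pose from where the row before left it, along the tool's axes as they then stand; what a row does not reach is not made up. A row lasts 1/10 s, in which the tool goes at most 50 mm and 8.59 degrees, less where a joint would pass 70% of its speed; a pose out of reach is approached as far as the arm can. A call is refused whole if a number of a shift passes 1 or a number of a turn 1, either way. A call with a gripper value outside its range is refused whole. The fingers move at their own pace and stop on an object; "squeeze" is the grip in N (left out, the last holds). Time passes only in rows, so rows that do not move let the fingers close. It gives the time, the measured TCP pose, the force, the opening and the grip force at its end, in the units of the state.
- env.observe(): the state, without advancing time (a new reading comes with each control period).
- imaging.get_image(name): name is "side" or "top" or "wrist"; returns (picture, depth): 400x640x3 uint8, blue, green, red; 400x640 float32, m along the optical axis (not along the pixel's ray), 0 where there is no reading.
- imaging.camera_info(name): a dict with "camera_matrix" (3x3 intrinsics, pixels), "k1" (the pictures are not rectified: a ray, as slopes to the right and down, at radius r is drawn at 1 + k1 r^2 times it, then the intrinsics apply), "rvec" (rotation vector, rad) and "tvec" (3), from world to camera coordinates, as OpenCV has them. Camera axes: x right, y down, z forward; pixel columns grow to the right and rows downward; lengths in m; the calibration is good to about 2 mm. A picture is of the moment at which its call begins: read the wrist's pose just before it. camera_info takes no time and is no camera call; for the wrist camera it gives the pose at the moment of the call.
- env.close_job(): hands the job in; it is judged then, once.
The state is a dict: "time_s": time; "q": joint angles; "qvel": joint speeds; "joint_efforts": joint torques, N m; "position": TCP position; "tool_rot": TCP orientation; "ft_force": force on the tool from outside, world axes, zero at the start; "wrist_torque": the same for the moment, N m; "grip_width": finger opening in m; "gripper_force": force on a finger pad.
Only numpy, scipy, OpenCV 4.12 (cv2) and the standard library are available. Lean on these libraries where they do the work, as an engineer would, in place of code of your own. Each camera call takes 0.05 s, during which the arm holds its last target. There are 200 camera calls.

### The job

The carburettor throttle body is bolted to an indexing stand that a spring pin locks. Hook a fingertip under the pin's red pull ring, lift the pin out of its hole, swing the arm one hole to the left as seen from the robot, and let the pin drop fully home in that hole, so that the stand is locked again. Only hook the ring, do not pinch it or force the arm, and leave the other things on the bench where they are.

Things in the scene. Friction and masses are not known exactly. Their poses are not given: they have to be found in the camera images.
- stand: Indexing stand, bolted down: blue-grey cast foot with a curved drilled strip (top 28 mm above the bench) along the edge towards the robot. Origin 4 mm above the bench on the pivot axis; x points from the strip's middle, away from the robot, to the pivot; z up. Five holes, 22.5 degrees apart, 190 mm from the axis.
- index_arm (a joint): Angle (rad) of the steel swing arm (36 mm wide, top 44 mm above the bench); the throttle body turns with it. 0 where it starts; grows as its free end, towards the robot, swings to the robot's left (clockwise from above). Holes at -0.785, -0.393, 0, 0.393, 0.785: it has to go to 0.393. Its pivot is stiff (0.22 N m): it stays where it is left.
- index_pin (a joint): Lift (m) of the spring pin at the arm's end: 0 fully home, at most 0.025. The 10 mm pin, round-tipped, stands 10.5 mm deep in a 13 mm hole: clear of the strip above 0.0105; off a hole it rests on the strip at 0.0105. Spring and weight pull down with 5 N at 0, 9 N at 0.025. It slides only straight up and down in its barrel on the arm.
- ring_centre (a point): Centre of the pull ring fixed on top of the pin, 118 mm above the bench when home: red 6 mm bar, 54 mm clear inside, 66 mm outside. Frame turns with the arm: x level from ring to pivot, y across the ring, z up. The ring faces the robot, upright but its top leaning 20 degrees to +x, so a finger tilted forward and down passes through it. Barrel and eye end 26 mm below; 80 mm free behind it.
- pivot (a point): Point on the upright axis about which the arm turns, 44 mm above the bench, level with the top of the arm. The pin is 190 mm and the ring's centre 180 mm from this axis. Axes as ring_centre.
- next_hole (a point): Mouth of the hole where the pin has to go (the next one to the left), in the top of the fixed curved strip, 28 mm above the bench and 190 mm from the pivot axis.
- jet_packet: small red card packet, drawn open, 68 x 97 x 27 mm, loose; a bystander that must not be lifted, carried or pushed away. Origin at the centre of its underside.
- screwdriver: screwdriver with a wooden handle, 128 mm long, loose; a bystander that must not be lifted, carried or pushed away. Origin at the centre of its underside.
- filter_cup: small whitish filter cup, 46 mm wide, 32 mm high, loose; a bystander that must not be lifted, carried or pushed away. Origin at the centre of its underside.
- oil_vial: small yellow vial, 16 mm wide, 46 mm high, loose; a bystander that must not be lifted, carried or pushed away. Origin at the centre of its underside.
- soda_bottle: white bottle with a red cap, 65 mm wide, 164 mm high, loose; a bystander that must not be lifted, carried or pushed away. Origin at the centre of its underside.

How it is judged (in metres and radians):
On the way, in this order (a step that is already met when the one before it is completed fails the run):
1. the pin is lifted clear of its first hole, by the fingers, before the arm is half-way to the next (value of joint index_pin above 0.009 m and value of joint index_arm between -0.1 and 0.18 rad and contact force between the fingers and index_pin above 0.5 N), for 0.1 s.
2. the pin is fully home in the next hole to the left (value of joint index_pin below 0.002 m and value of joint index_arm between 0.3627 and 0.4227 rad), for 0.2 s.
At the end, for the whole second after the job is handed in: The pin is fully home (joint under 2 mm) in the hole next to the left of where it began (arm at 0.393 rad, within 0.03 rad), the arm at rest (all of step 2 and velocity of joint index_arm between -0.05 and 0.05 rad/s); the robot touches nothing.
It fails at once if the fingers pinch or force the ring or the arm (over 35 N; hooking takes about 15 N) (contact force between the fingers and index_arm above 35 N).
It fails at once if a bystander is pushed or knocked more than 30 mm away (distance of any of jet_packet, screwdriver, filter_cup, oil_vial, soda_bottle from where it was at the start of the episode above 0.03 m).
It fails at once if a bystander is lifted (height (world z) of any of jet_packet, screwdriver, filter_cup, oil_vial, soda_bottle above 0.015 m).
It also fails if it takes over 48 s, if anything falls off the work surface, if the arm or the gripper's body presses on something with over 40 N, if the wrist force passes 120 N, or if a joint passes its speed limit or range.

## Working session

There is one attempt and no reset: what is moved stays moved. The work goes in short steps, Python scripts to look and compute and a tool call to move; the robot and the scene stay as the last step left them, time stands still between calls to the robot, and variables do not carry over. Pictures are saved under pics/ and viewed, at most 10 in all, crops included, and the job is handed in when it is done.

Besides the shell and the picture viewer there is one more tool, called after "Emit:" as name(argument=value, ...) on one line, values as JSON. arm_command: Moves the arm, as the interface text tells. Its arguments: {"type":"object","properties":{"turn":{"type":"array"},"xyz":{"type":"array"},"claw":{"type":"array"},"squeeze":{"type":"number"}},"required":["turn","xyz","claw"]}

```bash
mkdir -p pics; cat > h.py <<'E'
import numpy as np, cv2
from rig import env, imaging
def cam(n):
    c=imaging.camera_info(n);K=np.array(c["camera_matrix"],float);R=cv2.Rodrigues(np.array(c["rvec"],float))[0];t=np.array(c["tvec"],float).ravel()
    return K,float(c["k1"]),R,t
def und(p,K,k1):
    return cv2.undistortPoints(np.array(p,float).reshape(-1,1,2),K,np.array([k1,0,0,0.])).reshape(-1,2)
def ray(c,p):
    K,k1,R,t=c;s=und(p,K,k1);d=np.c_[s,np.ones(len(s))]@R
    return -R.T@t,d
def onplane(c,p,z):
    o,d=ray(c,p);return o+d*((z-o[2])/d[:,2])[:,None]
def bydepth(c,p,dep):
    o,d=ray(c,p);return o+d*np.array(dep)[:,None]
E
python3 - <<'E'
from h import *
s=env.observe();print(s["time_s"],s["position"],np.round(s["tool_rot"],3))
for n in("top","side"):
    im,d=imaging.get_image(n);cv2.imwrite(f"pics/{n}0.png",im);np.save(f"pics/{n}0.npy",d)
    c=cam(n);print(n,-c[2].T@c[3],c[2][2])
    h=cv2.cvtColor(im,cv2.COLOR_BGR2HSV);m=(((h[...,0]<8)|(h[...,0]>172))&(h[...,1]>150)&(h[...,2]>60)).astype(np.uint8)
    N,l,st,ce=cv2.connectedComponentsWithStats(m)
    for i in range(1,N):
        if st[i,4]>25:
            ys,xs=np.where((l==i)&(d>0));P=bydepth(c,np.c_[xs,ys],d[ys,xs]);print(st[i],ce[i].round(),np.median(P,0).round(3),P.min(0).round(3),P.max(0).round(3))
E
```

```text
0.0 [0.19144218 0.51529161 0.23068879] [[-0.937  0.348 -0.001]
 [ 0.348  0.937 -0.001]
 [ 0.    -0.001 -1.   ]]
top [0.5101936  0.02486586 0.94073689] [ 0.06121884  0.00736701 -0.99809718]
[119  74  41  28 135] [138.  87.] [0.809 0.461 0.119] [0.804 0.452 0.021] [0.815 0.469 0.189]
[319 192  28  13  80] [333. 197.] [0.564 0.012 0.132] [ 0.549 -0.018  0.091] [0.573 0.041 0.151]
[442 243  18  15 203] [451. 250.] [ 0.456 -0.232  0.167] [ 0.441 -0.25   0.155] [ 0.47  -0.217  0.171]
[228 255  17  32 201] [236. 275.] [0.366 0.238 0.023] [0.349 0.223 0.004] [0.424 0.26  0.029]
side [0.33142948 0.64276831 0.71805457] [ 0.26592485 -0.69863465 -0.66422406]
[  0   8  30  28 268] [15. 21.] [ 2.716 -0.804  0.043] [ 2.455 -0.875 -0.023] [ 2.782 -0.647  0.155]
[47 15 10  4 31] [51. 17.] [ 2.613 -0.958  0.047] [ 2.586 -0.996  0.039] [ 2.645 -0.936  0.054]
[383 139  12  11 101] [389. 144.] [ 0.452 -0.222  0.167] [ 0.438 -0.245  0.153] [ 0.469 -0.215  0.17 ]
[  0 247  15  16  59] [  6. 253.] [ 2.057  0.12  -0.637] [ 2.043  0.094 -0.658] [ 2.065  0.162 -0.615]
[  0 258  22  31 100] [ 10. 275.] [ 2.057  0.167 -0.752] [ 2.046  0.094 -0.782] [ 2.067  0.224 -0.703]
[ 71 303  35  32 219] [ 88. 319.] [0.806 0.468 0.139] [0.802 0.46  0.079] [0.81  0.475 0.189]
[336 314  42  28 386] [358. 331.] [0.381 0.256 0.023] [0.348 0.211 0.001] [0.427 0.264 0.029]
```

View pics/top0.png

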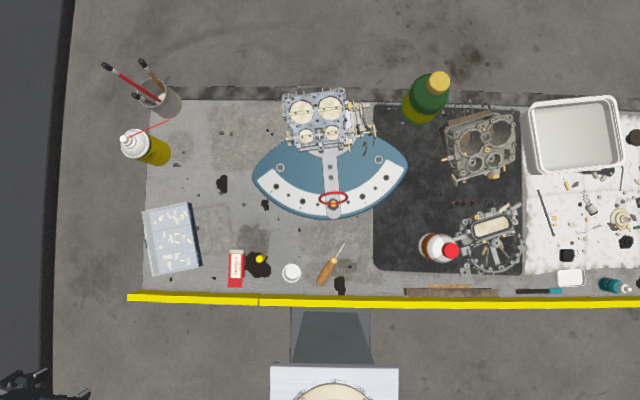

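View pics/side0.png

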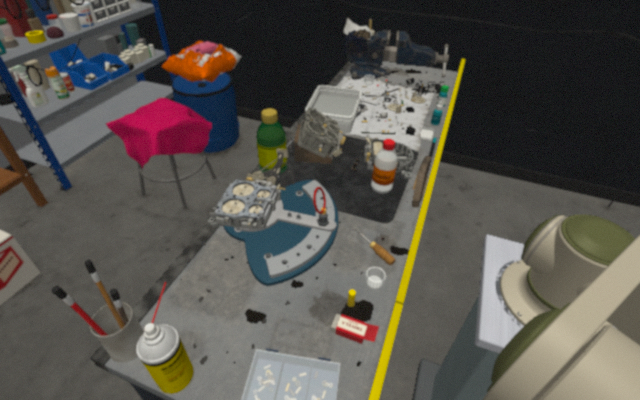

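The top view shows the ring at about (333,197), the arm running up to the throttle body at (320,120), and the strip's holes along the arc. The packet, vial, cup and screwdriver lie nearer the robot at (236,268), (260,259), (291,272) and (330,265). In the side view the ring is at about (320,200).

```bash
python3 - <<'E'
from h import *
t=cv2.imread("pics/top0.png");s=cv2.imread("pics/side0.png")
a=cv2.resize(t[125:225,245:415],None,fx=4,fy=4,interpolation=cv2.INTER_CUBIC)
b=cv2.resize(s[170:250,280:360],None,fx=4,fy=4,interpolation=cv2.INTER_CUBIC)
cv2.imwrite("pics/a.png",a);cv2.imwrite("pics/b.png",b)
P={}
for n,im,(x0,y0,x1,y1) in(("top",t,(310,185,355,212)),("side",s,(305,180,335,220))):
    h=cv2.cvtColor(im,cv2.COLOR_BGR2HSV);m=((h[...,0]<8)|(h[...,0]>170))&(h[...,1]>110)&(h[...,2]>50)
    ys,xs=np.where(m[y0:y1,x0:x1]);xs+=x0;ys+=y0
    e=cv2.fitEllipse(np.c_[xs,ys].astype(np.float32));print(n,len(xs),xs.min(),xs.max(),ys.min(),ys.max(),e);P[n]=e[0]
A=[];B=[]
for n in P:
    o,d=ray(cam(n),[P[n]]);d=d[0]/np.linalg.norm(d[0]);M=np.eye(3)-np.outer(d,d);A.append(M);B.append(M@o)
X=np.linalg.solve(sum(A),sum(B));print("ring",X,[np.linalg.norm(A[i]@X-B[i]) for i in(0,1)])
print("plane .118",[onplane(cam(n),[P[n]],.118)[0].round(4) for n in P])
# holes candidates
g=cv2.cvtColor(t,cv2.COLOR_BGR2GRAY)
bh=cv2.morphologyEx(g,cv2.MORPH_BLACKHAT,np.ones((9,9),np.uint8))
N,l,st,ce=cv2.connectedComponentsWithStats((bh>45).astype(np.uint8))
c=cam("top")
for i in range(1,N):
    x,y=ce[i]
    if 250<x<412 and 140<y<222 and 4<st[i,4]<60: print((x.round(1),y.round(1)),st[i,4],onplane(c,[ce[i]],.028)[0].round(4))
E
```

```text
top 116 319 347 192 204 ((332.826171875, 197.73768615722656), (11.258965492248535, 27.573974609375), 85.6460189819336)
side 79 313 324 187 213 ((318.93829345703125, 199.83245849609375), (10.16468334197998, 24.699092864990234), 176.01927185058594)
ring [0.56192634 0.01075574 0.11817935] [np.float64(9.52206533610471e-05), np.float64(9.522065336083521e-05)]
plane .118 [array([0.5618, 0.0107, 0.118 ]), array([0.5621, 0.0106, 0.118 ])]
(np.float64(291.3), np.float64(141.7)) 26 [0.7034 0.1132 0.028 ]
(np.float64(363.8), np.float64(143.5)) 6 [ 0.7019 -0.0645  0.028 ]
(np.float64(316.7), np.float64(149.8)) 41 [0.6842 0.0507 0.028 ]
(np.float64(364.0), np.float64(153.2)) 6 [ 0.678  -0.0651  0.028 ]
(np.float64(378.3), np.float64(159.2)) 20 [ 0.6637 -0.1002  0.028 ]
(np.float64(380.9), np.float64(163.7)) 14 [ 0.6528 -0.1067  0.028 ]
(np.float64(280.0), np.float64(167.1)) 20 [0.64   0.1394 0.028 ]
(np.float64(329.5), np.float64(166.5)) 16 [0.6436 0.0186 0.028 ]
(np.float64(279.5), np.float64(173.0)) 26 [0.6255 0.1402 0.028 ]
(np.float64(330.5), np.float64(177.2)) 18 [0.6174 0.0157 0.028 ]
(np.float64(385.7), np.float64(177.3)) 31 [ 0.6197 -0.1187  0.028 ]
(np.float64(275.7), np.float64(186.2)) 30 [0.5931 0.1486 0.028 ]
(np.float64(375.0), np.float64(187.8)) 10 [ 0.5935 -0.0928  0.028 ]
(np.float64(288.0), np.float64(194.8)) 10 [0.5727 0.118  0.028 ]
(np.float64(362.0), np.float64(196.3)) 30 [ 0.5723 -0.0614  0.028 ]
(np.float64(302.3), np.float64(200.8)) 30 [0.5587 0.0831 0.028 ]
(np.float64(317.0), np.float64(204.0)) 9 [0.5516 0.0472 0.028 ]
(np.float64(354.8), np.float64(213.6)) 43 [ 0.5301 -0.0445  0.028 ]
```

View pics/a.png

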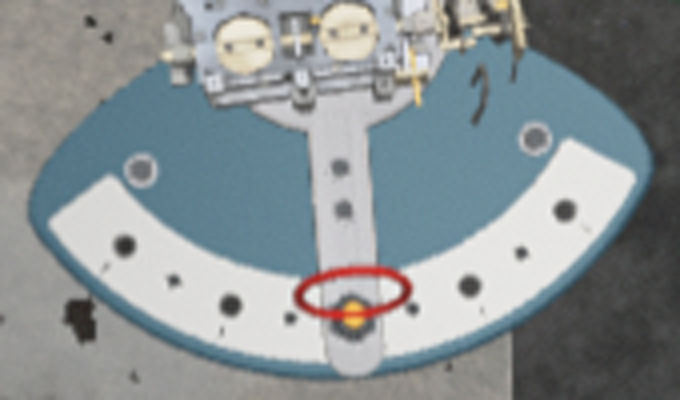

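View pics/b.png

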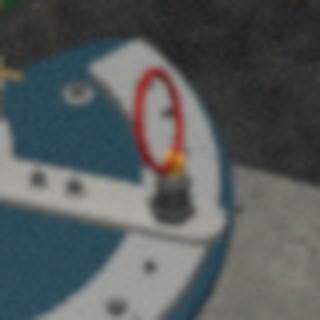

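The two views agree on the ring centre, about (0.562, 0.011, 0.118). Four drilled holes are visible, and their spacings of 0.145 and 0.269 m match the geometry given. From them the pivot is at (0.740, 0.028) and the stand yaw is 5.6°. The ring has to end at about (0.568, 0.080). Next I shut the fingers and move above the approach point.

Emit:
arm_command(turn=[[0,0,0],[0,0,0],[0,0,0],[0,0,0],[0,0,0],[0,0,0],[0,0,0],[0,0,0],[0,0,0],[0,0,0],[0,0,0],[0,0,0]], xyz=[[-0.72,-0.61,-0.03],[-0.72,-0.61,-0.03],[-0.72,-0.61,-0.03],[-0.72,-0.61,-0.03],[-0.72,-0.61,-0.03],[-0.72,-0.61,-0.03],[-0.72,-0.61,-0.03],[-0.72,-0.61,-0.03],[-0.72,-0.61,-0.03],[-0.72,-0.61,-0.03],[-0.72,-0.61,-0.03],[-0.72,-0.61,-0.03]], claw=[0,0,0,0,0,0,0,0,0,0,0,0], squeeze=20)

```text
time_s: 1.3
position: [0.4695, 0.0201, 0.2492]
tool_rot: [[-0.937, 0.349, -0.0], [0.349, 0.937, 0.0], [0.0, 0.0, -1.0]]
ft_force: [1.0, 1.2, -1.0]
grip_width: 0.0004
gripper_force: 0.0
```

Emit:
arm_command(turn=[[0,0,-1],[0,0,-1],[0,0,-1],[0,-1,0],[0,-1,0],[0,-1,0],[0,-1,0],[0,-1,0],[0,-1,0]], xyz=[[0,0,0],[0,0,0],[0,0,0],[0,0,0],[0,0,0],[0,0,0],[0,0,0],[0,0,0],[0,0,0]], claw=[0,0,0,0,0,0,0,0,0])

```text
time_s: 2.2
position: [0.4688, 0.022, 0.2494]
tool_rot: [[-0.86, 0.094, 0.501], [0.081, 0.996, -0.047], [-0.503, -0.0, -0.864]]
ft_force: [0.0, -0.1, 0.7]
grip_width: -0.0001
gripper_force: 0.0
```

Emit:
arm_command(turn=[[0,-1,0],[0,-1,0],[0,-1,0],[0,-1,0],[0,-1,0],[0,-1,0],[0,0,0],[0,0,0]], xyz=[[0,0,0],[0,0,0],[0,0,0],[0,0,0],[0,0,0],[0,0,0],[0,0,0],[0,0,0]], claw=[0,0,0,0,0,0,0,0])

```text
time_s: 3.0
position: [0.4716, 0.029, 0.2544]
tool_rot: [[-0.582, 0.075, 0.81], [0.053, 0.997, -0.054], [-0.812, 0.012, -0.584]]
ft_force: [-0.7, -0.8, -0.2]
grip_width: -0.0002
gripper_force: 0.0
```

```bash
cat >> h.py <<'E'
def st():
    s=env.observe();p=np.array(s["position"]);R=np.array(s["tool_rot"])
    print("t",s["time_s"],"p",p.round(4),"f",np.round(s["ft_force"],1),"w",np.round(s["grip_width"],4),"q",np.round(s["q"]).tolist());return p,R
def goto(T,yaw,a):
    "tool-frame shift (units of 50mm) and turn (units 5deg) still to go"
    from scipy.spatial.transform import Rotation as Ro
    p,R=st();y=np.deg2rad(yaw);a=np.deg2rad(a)
    z=np.array([np.cos(a)*np.cos(y),np.cos(a)*np.sin(y),-np.sin(a)]);Y=np.array([-np.sin(y),np.cos(y),0]);G=np.c_[np.cross(Y,z),Y,z]
    print("tool z",R[:,2].round(3),"y",R[:,1].round(3));print("turn",np.round(np.degrees(Ro.from_matrix(R.T@G).as_rotvec())/5,2),"shift now",np.round(R.T@(np.array(T)-p)/.05,2),"shift after turn",np.round(G.T@(np.array(T)-p)/.05,2))
E
python3 - <<'E'
from h import *
goto([.5005,.0164,.153],-5.6,30)
E
```

```text
t 3.0 p [0.4716 0.029  0.2544] f [-0.7 -0.8 -0.2] w -0.0002 q [-17.0, -2.0, 121.0, 57.0, 13.0, -153.0]
tool z [ 0.81  -0.054 -0.584] y [0.075 0.997 0.012]
turn [ 0.29 -1.15  0.03] shift now [ 1.3  -0.23  1.67] shift after turn [ 1.46 -0.2   1.53]
```

Emit:
arm_command(turn=[[0,0.8,0],[0,0.8,0],[0,0,0],[0,0,0]], xyz=[[0,0,0],[0,0,0],[0,0,0],[0,0,0]], claw=[0,0,0,0])

```text
time_s: 3.4
position: [0.473, 0.0321, 0.2551]
tool_rot: [[-0.652, 0.064, 0.756], [0.056, 0.998, -0.037], [-0.756, 0.018, -0.654]]
ft_force: [0.1, 0.7, -1.3]
grip_width: 0.0001
gripper_force: 0.0
```

```bash
python3 - <<'E'
from h import *
C=np.array([.5612,.0105,.118]);a=np.radians(43);y=np.radians(-5.6)
f=np.array([np.cos(a)*np.cos(y),np.cos(a)*np.sin(y),-np.sin(a)])
goto(C-.07*f,-5.6,43)
E
```

```text
t 3.4 p [0.473  0.0321 0.2551] f [ 0.1  0.7 -1.3] w 0.0001 q [-16.0, -2.0, 117.0, 33.0, 19.0, -129.0]
tool z [ 0.756 -0.037 -0.654] y [0.064 0.998 0.018]
turn [0.43 0.43 0.1 ] shift now [ 0.85 -0.32  1.74] shift after turn [ 0.78 -0.26  1.79]
```

```bash
python3 - <<'E'
from h import *
C=np.array([.5612,.0105,.118]);a=np.radians(42);y=np.radians(-11)
f=np.array([np.cos(a)*np.cos(y),np.cos(a)*np.sin(y),-np.sin(a)])
goto(C-.075*f,-11,42)
E
```

```text
t 3.4 p [0.473  0.0321 0.2551] f [ 0.1  0.7 -1.3] w 0.0001 q [-16.0, -2.0, 117.0, 33.0, 19.0, -129.0]
tool z [ 0.756 -0.037 -0.654] y [0.064 0.998 0.018]
turn [1.24 0.22 0.81] shift now [ 0.87 -0.21  1.65] shift after turn [ 0.82 -0.09  1.68]
```

Emit:
arm_command(turn=[[0.42,0.07,0.27],[0.42,0.07,0.27],[0.4,0.08,0.27],[0,0,0],[0,0,0],[0,0,0],[0,0,0],[0,0,0],[0,0,0],[0,0,0]], xyz=[[0,0,0],[0,0,0],[0,0,0],[0.16,-0.02,0.34],[0.16,-0.02,0.34],[0.16,-0.02,0.34],[0.16,-0.02,0.33],[0.16,-0.01,0.33],[0,0,0],[0,0,0]], claw=[0,0,0,0,0,0,0,0,0,0])

```text
time_s: 4.4
position: [0.5095, 0.0204, 0.1986]
tool_rot: [[-0.687, 0.179, 0.705], [0.127, 0.984, -0.126], [-0.716, 0.003, -0.698]]
ft_force: [0.2, 1.0, 0.4]
grip_width: -0.0003
gripper_force: 0.0
```

```bash
python3 - <<'E'
from h import *
C=np.array([.5612,.0105,.118]);a=np.radians(42);y=np.radians(-11)
f=np.array([np.cos(a)*np.cos(y),np.cos(a)*np.sin(y),-np.sin(a)])
goto(C-.07*f,-11,42);goto(C+.025*f,-11,42)
A=[cv2.resize(imaging.get_image(n)[0][s],(400,400),interpolation=cv2.INTER_CUBIC) for n,s in(("side",np.s_[130:270,230:370]),("wrist",np.s_[:,120:520]))]
cv2.imwrite("pics/c.png",np.hstack(A))
E
```

```text
t 4.4 p [0.5095 0.0204 0.1986] f [0.2 1.  0.4] w -0.0003 q [-12.0, 8.0, 116.0, 6.0, 10.0, -96.0]
tool z [ 0.705 -0.126 -0.698] y [0.179 0.984 0.003]
turn [ 0.12 -0.46  0.07] shift now [0.47 0.   0.48] shift after turn [0.49 0.   0.46]
t 4.4 p [0.5095 0.0204 0.1986] f [0.2 1.  0.4] w -0.0003 q [-12.0, 8.0, 116.0, 6.0, 10.0, -96.0]
tool z [ 0.705 -0.126 -0.698] y [0.179 0.984 0.003]
turn [ 0.12 -0.46  0.07] shift now [ 0.4  -0.02  2.38] shift after turn [0.49 0.   2.36]
```

View pics/c.png

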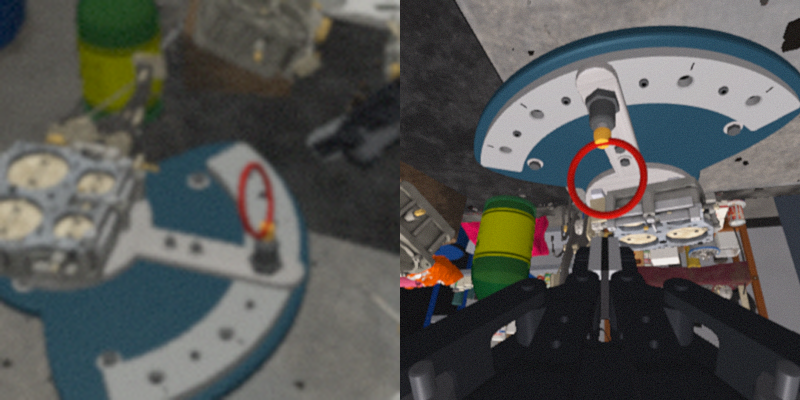

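The fingers line up sideways with the ring. Joint 5 sits at its lower limit here, so the tool cannot tilt flatter in this wrist configuration. I back off and roll the wrist around the forearm (joint 4 to about 180°), which gives an equivalent half-turned tool.

Emit:
arm_command(turn=[[0,0,0],[0,0,0],[0,0,0],[0,0,0],[-0.34,0,0.94],[-0.34,0,0.94],[-0.34,0,0.94],[-0.34,0,0.94],[-0.34,0,0.94],[-0.34,0,0.94],[-0.34,0,0.94],[-0.34,0,0.94]], xyz=[[0,0,-0.4],[0,0,-0.4],[0,0,-0.4],[0,0,0],[0,0.15,0],[0,0.15,0],[0,0.15,0],[0,0.15,0],[0,0.15,0],[0,0.15,0],[0,0.15,0],[0,0.15,0]], claw=[0,0,0,0,0,0,0,0,0,0,0,0])

```text
time_s: 5.7
position: [0.4847, 0.0818, 0.2562]
tool_rot: [[-0.488, 0.4, 0.776], [0.708, 0.702, 0.082], [-0.512, 0.589, -0.626]]
ft_force: [0.2, 0.9, -0.4]
grip_width: -0.0
gripper_force: 0.0
```

```bash
python3 -c "
from h import *
st()"
```

```text
t 5.7 p [0.4847 0.0818 0.2562] f [ 0.2  0.9 -0.4] w -0.0 q [-12.0, -0.0, 117.0, 47.0, 19.0, -98.0]
```

Joint 4 is turning as intended, with the base and joint 6 nearly still, so I continue.

Emit:
arm_command(turn=[[-0.34,0,0.94],[-0.34,0,0.94],[-0.34,0,0.94],[-0.34,0,0.94],[-0.34,0,0.94],[-0.34,0,0.94],[-0.34,0,0.94],[-0.34,0,0.94],[-0.34,0,0.94],[-0.34,0,0.94],[-0.34,0,0.94],[-0.34,0,0.94]], xyz=[[0,0.15,0],[0,0.15,0],[0,0.15,0],[0,0.15,0],[0,0.15,0],[0,0.15,0],[0,0.15,0],[0,0.15,0],[0,0.15,0],[0,0.15,0],[0,0.15,0],[0,0.15,0]], claw=[0,0,0,0,0,0,0,0,0,0,0,0])

```text
time_s: 6.9
position: [0.5228, 0.1077, 0.3282]
tool_rot: [[-0.069, 0.37, 0.926], [0.953, -0.249, 0.171], [0.294, 0.895, -0.336]]
ft_force: [0.4, -0.5, -0.0]
grip_width: -0.0002
gripper_force: 0.0
```

Emit:
arm_command(turn=[[-0.34,0,0.94],[-0.34,0,0.94],[-0.34,0,0.94],[-0.34,0,0.94],[-0.34,0,0.94],[-0.34,0,0.94],[-0.34,0,0.94],[-0.34,0,0.94],[-0.34,0,0.94],[-0.34,0,0.94],[-0.34,0,0.94],[0,0,0]], xyz=[[0,0.15,0],[0,0.15,0],[0,0.15,0],[0,0.15,0],[0,0.15,0],[0,0.15,0],[0,0.15,0],[0,0.15,0],[0,0.15,0],[0,0.15,0],[0,0.15,0],[0,0,0]], claw=[0,0,0,0,0,0,0,0,0,0,0,0])

```text
time_s: 8.1
position: [0.541, 0.0582, 0.387]
tool_rot: [[0.116, 0.01, 0.993], [0.381, -0.924, -0.035], [0.917, 0.382, -0.111]]
ft_force: [-0.2, -0.3, -0.8]
grip_width: 0.0001
gripper_force: 0.0
```

```bash
sed -i 's/def goto(T,yaw,a):/def goto(T,yaw,a,s=-1):/; s/G=np.c_\[np.cross(Y,z),Y,z\]/Y=s*Y;G=np.c_[np.cross(Y,z),Y,z]/' h.py
cat >> h.py <<'E'
def fd(yaw,a):
    a=np.radians(a);y=np.radians(yaw);return np.array([np.cos(a)*np.cos(y),np.cos(a)*np.sin(y),-np.sin(a)])
C=np.array([.5612,.0105,.118])
E
python3 -c "
from h import *
goto(C-.08*fd(-8,32),-8,32)"
```

```text
t 8.1 p [0.541  0.0582 0.387 ] f [-0.2 -0.3 -0.8] w 0.0001 q [-10.0, 0.0, 117.0, 158.0, 22.0, -93.0]
tool z [ 0.993 -0.035 -0.111] y [ 0.01  -0.924  0.382]
turn [-0.11 -5.28  4.84] shift now [-4.56 -1.03 -0.4 ] shift after turn [-4.28  0.89  1.7 ]
```

Emit:
arm_command(turn=[[0,0,0.95],[0,0,0.95],[0,0,0.95],[0,0,0.95],[0,0,0.95],[0,0,0],[0,0,0]], xyz=[[0,0,0],[0,0,0],[0,0,0],[0,0,0],[0,0,0],[0,0,0],[0,0,0]], claw=[0,0,0,0,0,0,0])

```text
time_s: 8.8
position: [0.5409, 0.0585, 0.3876]
tool_rot: [[0.109, -0.036, 0.993], [-0.019, -0.999, -0.034], [0.994, -0.016, -0.11]]
ft_force: [-0.7, 1.0, -0.7]
grip_width: -0.0
gripper_force: 0.0
```

```bash
python3 -c "
from h import *
goto([.46,.03,.24],-8,8)"
```

```text
t 8.8 p [0.5409 0.0585 0.3876] f [-0.7  1.  -0.7] w -0.0 q [-10.0, 0.0, 117.0, 157.0, 22.0, -69.0]
tool z [ 0.993 -0.034 -0.11 ] y [-0.036 -0.999 -0.016]
turn [-1.2  -0.33 -0.03] shift now [-3.1   0.67 -1.26] shift after turn [-3.13  0.79 -1.1 ]
```

Emit:
arm_command(turn=[[-0.15,0,0],[-0.15,0,0],[-0.15,0,0],[-0.15,0,0],[-0.15,0,0],[-0.15,0,0],[-0.15,0,0],[-0.15,0,0],[0,0,0],[0,0,0]], xyz=[[-0.39,0.09,-0.15],[-0.39,0.09,-0.15],[-0.39,0.09,-0.15],[-0.39,0.09,-0.15],[-0.39,0.09,-0.15],[-0.39,0.09,-0.15],[-0.39,0.09,-0.15],[-0.39,0.09,-0.15],[0,0,0],[0,0,0]], claw=[0,0,0,0,0,0,0,0,0,0])

```text
time_s: 9.8
position: [0.4676, 0.0331, 0.2425]
tool_rot: [[0.112, -0.141, 0.984], [-0.022, -0.99, -0.139], [0.993, -0.006, -0.114]]
ft_force: [0.1, 0.7, 0.8]
grip_width: 0.0002
gripper_force: 0.0
```

```bash
python3 -c "
from h import *
goto(C-.08*fd(-8,30),-8,30);goto(C+.025*fd(-8,30),-8,30)"
```

```text
t 9.8 p [0.4676 0.0331 0.2425] f [0.1 0.7 0.8] w 0.0002 q [-14.0, 19.0, 142.0, 174.0, 65.0, -88.0]
tool z [ 0.984 -0.139 -0.114] y [-0.141 -0.99  -0.006]
turn [-0.01 -4.69 -0.08] shift now [-1.62  0.2   0.72] shift after turn [-1.2   0.19  1.31]
t 9.8 p [0.4676 0.0331 0.2425] f [0.1 0.7 0.8] w 0.0002 q [-14.0, 19.0, 142.0, 174.0, 65.0, -88.0]
tool z [ 0.984 -0.139 -0.114] y [-0.141 -0.99  -0.006]
turn [-0.01 -4.69 -0.08] shift now [-2.45  0.2   2.65] shift after turn [-1.2   0.19  3.41]
```

Emit:
arm_command(turn=[[0,-0.94,0],[0,-0.94,0],[0,-0.94,0],[0,-0.94,0],[0,-0.94,0],[0,0,0],[0,0,0]], xyz=[[0,0,0],[0,0,0],[0,0,0],[0,0,0],[0,0,0],[0,0,0],[0,0,0]], claw=[0,0,0,0,0,0,0])

```text
time_s: 10.5
position: [0.4666, 0.0325, 0.2407]
tool_rot: [[0.483, -0.139, 0.864], [-0.075, -0.99, -0.117], [0.872, -0.008, -0.489]]
ft_force: [0.3, 0.1, -0.6]
grip_width: 0.0001
gripper_force: 0.0
```

```bash
python3 -c "
from h import *
goto(C-.08*fd(-8,30),-8,30);goto(C+.025*fd(-8,30),-8,30)"
```

```text
t 10.5 p [0.4666 0.0325 0.2407] f [ 0.3  0.1 -0.6] w 0.0001 q [-13.0, 2.0, 127.0, 152.0, 11.0, -65.0]
tool z [ 0.864 -0.117 -0.489] y [-0.139 -0.99  -0.008]
turn [-0.05 -0.15 -0.08] shift now [-1.17  0.19  1.29] shift after turn [-1.16  0.17  1.3 ]
t 10.5 p [0.4666 0.0325 0.2407] f [ 0.3  0.1 -0.6] w 0.0001 q [-13.0, 2.0, 127.0, 152.0, 11.0, -65.0]
tool z [ 0.864 -0.117 -0.489] y [-0.139 -0.99  -0.008]
turn [-0.05 -0.15 -0.08] shift now [-1.2   0.2   3.39] shift after turn [-1.16  0.17  3.4 ]
```

Emit:
arm_command(turn=[[0,0,0],[0,0,0],[0,0,0],[0,0,0],[0,0,0],[0,0,0],[0,0,0],[0,0,0]], xyz=[[-0.3,0.05,0],[-0.3,0.05,0],[-0.3,0.05,0.3],[-0.27,0.04,0.3],[0,0,0.3],[0,0,0.3],[0,0,0],[0,0,0]], claw=[0,0,0,0,0,0,0,0])

```text
time_s: 11.3
position: [0.4887, 0.0205, 0.1593]
tool_rot: [[0.486, -0.14, 0.863], [-0.076, -0.99, -0.117], [0.871, -0.009, -0.491]]
ft_force: [-0.0, 0.3, -0.2]
grip_width: 0.0001
gripper_force: 0.0
```

```bash
python3 - <<'E'
from h import *
goto(C-.08*fd(-8,30),-8,30);goto(C+.025*fd(-8,30),-8,30)
A=[cv2.resize(imaging.get_image(n)[0][s],(400,400),interpolation=cv2.INTER_CUBIC) for n,s in(("side",np.s_[130:270,230:370]),("wrist",np.s_[:,120:520]))]
cv2.imwrite("pics/d.png",np.hstack(A))
E
```

```text
t 11.3 p [0.4887 0.0205 0.1593] f [-0.   0.3 -0.2] w 0.0001 q [-15.0, 18.0, 133.0, 168.0, 32.0, -83.0]
tool z [ 0.863 -0.117 -0.491] y [-0.14  -0.99  -0.009]
turn [-0.04 -0.11 -0.09] shift now [ 0.02 -0.    0.08] shift after turn [ 0.02 -0.    0.08]
t 11.3 p [0.4887 0.0205 0.1593] f [-0.   0.3 -0.2] w 0.0001 q [-15.0, 18.0, 133.0, 168.0, 32.0, -83.0]
tool z [ 0.863 -0.117 -0.491] y [-0.14  -0.99  -0.009]
turn [-0.04 -0.11 -0.09] shift now [-0.01  0.01  2.18] shift after turn [ 0.02 -0.    2.18]
```

View pics/d.png

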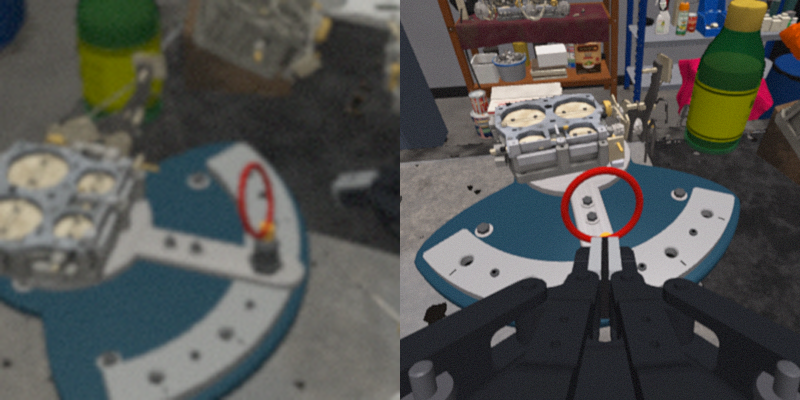

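The wrist view shows the ring at about (602,203) and the fingertips centred sideways at about (605,240), which is below it because the camera sits above the fingers. I advance along the tool axis.

Emit:
arm_command(turn=[[0,0,0],[0,0,0],[0,0,0],[0,0,0],[0,0,0],[0,0,0],[0,0,0],[0,0,0]], xyz=[[0,0,0.3],[0,0,0.3],[0,0,0.3],[0,0,0.3],[0,0,0.3],[0,0,0.3],[0,0,0.3],[0,0,0]], claw=[0,0,0,0,0,0,0,0])

```text
time_s: 12.2
position: [0.5816, 0.0081, 0.1083]
tool_rot: [[0.483, -0.139, 0.864], [-0.076, -0.99, -0.117], [0.872, -0.009, -0.489]]
ft_force: [0.9, -0.3, -0.4]
grip_width: 0.0001
gripper_force: 0.0
```

```bash
python3 - <<'E'
from h import *
goto(C+.025*fd(-8,30),-8,30)
A=[cv2.resize(imaging.get_image(n)[0][s],(400,400),interpolation=cv2.INTER_CUBIC) for n,s in(("side",np.s_[150:240,270:360]),("wrist",np.s_[:,120:520]))]
cv2.imwrite("pics/e.png",np.hstack(A))
E
```

```text
t 12.2 p [0.5816 0.0081 0.1083] f [ 0.9 -0.3 -0.4] w 0.0001 q [-13.0, 30.0, 122.0, 172.0, 34.0, -85.0]
tool z [ 0.864 -0.117 -0.489] y [-0.139 -0.99  -0.009]
turn [-0.06 -0.14 -0.09] shift now [-0.04  0.01  0.05] shift after turn [-0.04  0.01  0.05]
```

View pics/e.png

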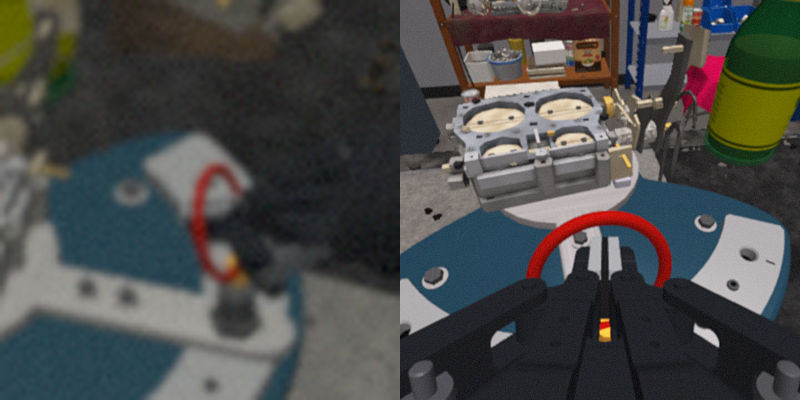

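The fingers are through the ring without contact. I insert 8 mm more, then lift 10 mm straight up.

Emit:
arm_command(turn=[[0,0,0],[0,0,0],[0,0,0],[0,0,0],[0,0,0],[0,0,0],[0,0,0],[0,0,0]], xyz=[[0,0,0.08],[0,0,0.08],[0.044,0,-0.024],[0.044,0,-0.024],[0.044,0,-0.024],[0.044,0,-0.024],[0,0,0],[0,0,0]], claw=[0,0,0,0,0,0,0,0])

```text
time_s: 13.1
position: [0.5875, 0.0073, 0.115]
tool_rot: [[0.483, -0.139, 0.864], [-0.076, -0.99, -0.116], [0.872, -0.009, -0.489]]
ft_force: [1.6, -0.7, -0.5]
grip_width: -0.0003
gripper_force: 0.0
```

Emit:
arm_command(turn=[[0,0,0],[0,0,0],[0,0,0],[0,0,0]], xyz=[[0.035,0,-0.02],[0.035,0,-0.02],[0,0,0],[0,0,0]], claw=[0,0,0,0])

```text
time_s: 13.5
position: [0.5874, 0.0073, 0.1189]
tool_rot: [[0.483, -0.139, 0.864], [-0.076, -0.99, -0.116], [0.872, -0.009, -0.489]]
ft_force: [-0.3, 0.1, 0.6]
grip_width: 0.0005
gripper_force: 0.0
```

Emit:
arm_command(turn=[[0,0,0],[0,0,0],[0,0,0],[0,0,0]], xyz=[[0.035,0,-0.02],[0.035,0,-0.02],[0,0,0],[0,0,0]], claw=[0,0,0,0])

```text
time_s: 13.9
position: [0.5869, 0.0074, 0.1222]
tool_rot: [[0.485, -0.139, 0.863], [-0.076, -0.99, -0.116], [0.871, -0.009, -0.491]]
ft_force: [-1.2, -0.2, -6.1]
grip_width: 0.0
gripper_force: 2.6
```

Emit:
arm_command(turn=[[0,0,0],[0,0,0],[0,0,0],[0,0,0]], xyz=[[0.035,0,-0.02],[0.035,0,-0.02],[0,0,0],[0,0,0]], claw=[0,0,0,0])

```text
time_s: 14.3
position: [0.5871, 0.0073, 0.1267]
tool_rot: [[0.484, -0.139, 0.864], [-0.076, -0.99, -0.116], [0.872, -0.009, -0.49]]
ft_force: [-3.1, 0.2, -5.7]
grip_width: -0.0
gripper_force: 3.3
```

Contact began at z of about 0.1215 m with 6 N down on the tool, as expected. I lift another 11 mm.

Emit:
arm_command(turn=[[0,0,0],[0,0,0],[0,0,0],[0,0,0],[0,0,0],[0,0,0],[0,0,0],[0,0,0]], xyz=[[0.032,0,-0.018],[0.032,0,-0.018],[0.032,0,-0.018],[0.032,0,-0.018],[0.032,0,-0.018],[0.032,0,-0.018],[0,0,0],[0,0,0]], claw=[0,0,0,0,0,0,0,0])

```text
time_s: 15.1
position: [0.5872, 0.0072, 0.1379]
tool_rot: [[0.484, -0.139, 0.864], [-0.076, -0.99, -0.116], [0.872, -0.009, -0.49]]
ft_force: [-4.9, 0.3, -6.9]
grip_width: 0.0002
gripper_force: 4.4
```

```bash
python3 - <<'E'
from h import *
p,R=st()
im=imaging.get_image("side")[0];im2=imaging.get_image("wrist")[0]
A=[cv2.resize(im[150:240,270:360],(400,400),interpolation=cv2.INTER_CUBIC),cv2.resize(im2[:,120:520],(400,400))]
cv2.imwrite("pics/f.png",np.hstack(A))
# swing displacement of ring, tool axes
P=np.array([.7402,.0280,.118]);th=lambda y:P-.18*np.array([np.cos(np.radians(y)),np.sin(np.radians(y)),0])
for y in(5.6-7.5,5.6-15,5.6-20,5.6-22.5): print(y,(th(y)-th(5.6)).round(4),((R.T@(th(y)-th(5.6)))/.05).round(3))
E
```

```text
t 15.1 p [0.5872 0.0072 0.1379] f [-4.9  0.3 -6.9] w 0.0002 q [-13.0, 26.0, 120.0, 170.0, 27.0, -83.0]
-1.9000000000000004 [-0.0008  0.0235  0.    ] [-0.043 -0.464 -0.068]
-9.4 [0.0016 0.047  0.    ] [-0.056 -0.934 -0.082]
-14.4 [0.0048 0.0623 0.    ] [-0.048 -1.248 -0.062]
-16.9 [0.0069 0.0699 0.    ] [-0.039 -1.403 -0.043]
```

View pics/f.png

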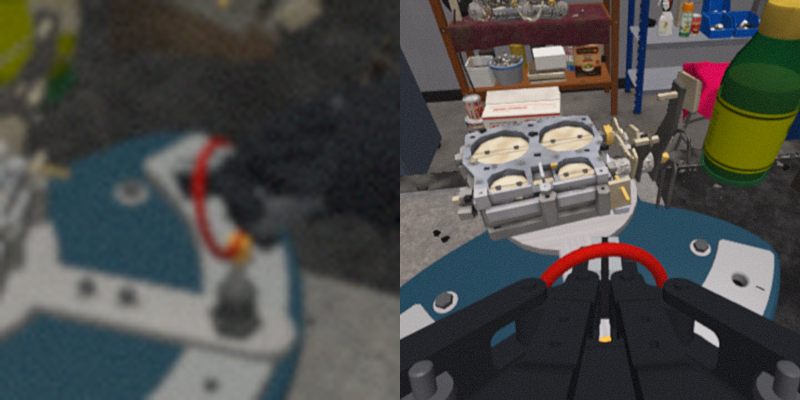

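The pin is up about 16 mm and the ring is hooked on the fingers. I start the swing to the left.

Emit:
arm_command(turn=[[0,0,0],[0,0,0],[0,0,0],[0,0,0],[0,0,0],[0,0,0],[0,0,0],[0,0,0],[0,0,0]], xyz=[[-0.005,-0.058,-0.008],[-0.005,-0.058,-0.008],[-0.005,-0.058,-0.008],[-0.005,-0.058,-0.008],[-0.005,-0.058,-0.008],[-0.005,-0.058,-0.008],[-0.005,-0.058,-0.008],[-0.005,-0.058,-0.008],[0,0,0]], claw=[0,0,0,0,0,0,0,0,0])

```text
time_s: 16.1
position: [0.5858, 0.0309, 0.137]
tool_rot: [[0.486, -0.139, 0.863], [-0.077, -0.99, -0.116], [0.87, -0.01, -0.492]]
ft_force: [-9.5, 0.0, -6.9]
grip_width: -0.0001
gripper_force: 5.5
```

Emit:
arm_command(turn=[[0,0,0],[0,0,0],[0,0,0],[0,0,0],[0,0,0],[0,0,0],[0,0,0],[0,0,0],[0,0,0]], xyz=[[-0.002,-0.059,-0.002],[-0.002,-0.059,-0.002],[-0.002,-0.059,-0.002],[-0.002,-0.059,-0.002],[-0.002,-0.059,-0.002],[-0.002,-0.059,-0.002],[-0.002,-0.059,-0.002],[-0.002,-0.059,-0.002],[0,0,0]], claw=[0,0,0,0,0,0,0,0,0])

```text
time_s: 17.0
position: [0.5878, 0.0546, 0.1367]
tool_rot: [[0.487, -0.139, 0.863], [-0.077, -0.99, -0.116], [0.87, -0.01, -0.493]]
ft_force: [-9.9, 1.7, -8.4]
grip_width: 0.0
gripper_force: 5.7
```

```bash
cat >> h.py <<'E'
PV=np.array([.7402,.0280])
def armyaw():
    "yaw of ring from side-view ring pixels? use top view: ring ellipse"
    t,_=imaging.get_image("top");h=cv2.cvtColor(t,cv2.COLOR_BGR2HSV);m=((h[...,0]<8)|(h[...,0]>170))&(h[...,1]>110)&(h[...,2]>50)
    ys,xs=np.where(m[170:215,280:360]);xs+=280;ys+=170
    P=onplane(cam("top"),np.c_[xs,ys],.14);print("top red px",len(xs),P.min(0).round(3),P.max(0).round(3))
    g=cv2.cvtColor(t,cv2.COLOR_BGR2GRAY)
    return t
E
python3 - <<'E'
from h import *
st();t=armyaw();s=imaging.get_image("side")[0]
cv2.imwrite("pics/g.png",np.hstack([cv2.resize(t[125:225,255:355],(400,400),interpolation=cv2.INTER_CUBIC),cv2.resize(s[160:260,265:365],(400,400),interpolation=cv2.INTER_CUBIC)]))
E
```

```text
t 17.0 p [0.5878 0.0546 0.1367] f [-9.9  1.7 -8.4] w 0.0 q [-5.0, 27.0, 119.0, 185.0, 26.0, -93.0]
top red px 89 [0.553 0.028 0.14 ] [0.578 0.088 0.14 ]
```

View pics/g.png

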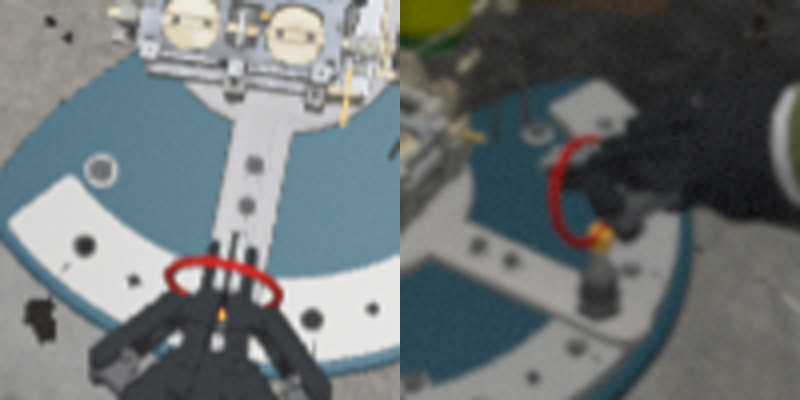

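The top view shows the ring centred at y of about 0.058, as predicted for 15°, so the arm follows. I go on to 22.5° and check the arm angle from its two bolts.

Emit:
arm_command(turn=[[0,0,0],[0,0,0],[0,0,0],[0,0,0],[0,0,0],[0,0,0],[0,0,0],[0,0,0],[0,0,0],[0,0,0]], xyz=[[0.002,-0.059,0.005],[0.002,-0.059,0.005],[0.002,-0.059,0.005],[0.002,-0.059,0.005],[0.002,-0.059,0.005],[0.002,-0.059,0.005],[0.002,-0.059,0.005],[0.002,-0.057,0.005],[0,0,0],[0,0,0]], claw=[0,0,0,0,0,0,0,0,0,0])

```text
time_s: 18.1
position: [0.593, 0.0777, 0.1365]
tool_rot: [[0.487, -0.138, 0.862], [-0.076, -0.99, -0.116], [0.87, -0.01, -0.493]]
ft_force: [-10.7, 3.8, -7.9]
grip_width: -0.0004
gripper_force: 6.2
```

```bash
cat >> h.py <<'E'
def bolts(t,lo=125,hi=190):
    g=cv2.cvtColor(t,cv2.COLOR_BGR2GRAY);bh=cv2.morphologyEx(g,cv2.MORPH_BLACKHAT,np.ones((9,9),np.uint8));c=cam("top")
    m=(bh>25).astype(np.uint8);N,l,s,ce=cv2.connectedComponentsWithStats(m)
    for i in range(1,N):
        ys,xs=np.where(l==i);w=bh[ys,xs].astype(float);q=[(xs*w).sum()/w.sum(),(ys*w).sum()/w.sum()]
        X=onplane(c,[q],.047)[0][:2]-PV;r=np.hypot(*X)
        if 3<s[i,4]<60 and .08<r<.14 and 290<q[0]<345: print("bolt",np.round(q,1),s[i,4],"r",r.round(4),"yaw",np.degrees(np.arctan2(-X[1],-X[0])).round(2))
E
python3 - <<'E'
from h import *
st();bolts(cv2.imread("pics/top0.png"));print();bolts(armyaw())
E
```

```text
t 18.1 p [0.593  0.0777 0.1365] f [-10.7   3.8  -7.9] w -0.0004 q [-2.0, 27.0, 117.0, 193.0, 25.0, -98.0]
bolt [293.6  86. ] 6 r 0.1266 yaw -139.91
bolt [317.   89.2] 27 r 0.0929 yaw -164.88
bolt [299.3  91.6] 32 r 0.1068 yaw -141.02
bolt [325.9  89.1] 22 r 0.0902 yaw -178.31
bolt [331.7  88.8] 7 r 0.0919 yaw 172.92
bolt [336.7  90.3] 5 r 0.0909 yaw 164.99
bolt [340.8  90.4] 11 r 0.0937 yaw 159.07
bolt [292.  93.] 5 r 0.1161 yaw -133.05
bolt [305.9  92.8] 4 r 0.095 yaw -147.54
bolt [343.1  93.9] 4 r 0.088 yaw 153.58
bolt [291.4  97.7] 16 r 0.1092 yaw -128.11
bolt [339.1  95.4] 7 r 0.0807 yaw 158.54
bolt [296.  112.2] 18 r 0.0804 yaw -113.05
bolt [291.9 122.1] 10 r 0.0835 yaw -94.82
bolt [290.7 130.9] 56 r 0.0867 yaw -80.27
bolt [290.4 141.7] 49 r 0.0948 yaw -64.42
bolt [329.7 166.5] 24 r 0.0999 yaw 5.55
bolt [330.4 177. ] 24 r 0.1252 yaw 5.47

top red px 96 [0.557 0.053 0.14 ] [0.586 0.111 0.14 ]
bolt [298.9  84. ] 8 r 0.123 yaw -146.05
bolt [303.5  86.5] 17 r 0.1118 yaw -149.19
bolt [314.6  86. ] 8 r 0.1022 yaw -162.78
bolt [298.3  89.1] 7 r 0.1133 yaw -142.02
bolt [330.8  90.2] 15 r 0.0883 yaw 173.91
bolt [341.5  92.6] 30 r 0.0893 yaw 156.7
bolt [302.  101.2] 16 r 0.0841 yaw -134.54
bolt [294.2 105.6] 21 r 0.0921 yaw -121.27
bolt [307.8 154.6] 16 r 0.0837 yaw -31.07
bolt [313.  164.7] 24 r 0.1003 yaw -17.51
bolt [309.7 174.4] 24 r 0.125 yaw -17.51
```

The arm has swung 23.0°, 0.5° too far. I go back about 1.7 mm and re-measure.

Emit:
arm_command(turn=[[0,0,0],[0,0,0],[0,0,0],[0,0,0]], xyz=[[0,0.018,0],[0,0.018,0],[0,0,0],[0,0,0]], claw=[0,0,0,0])

```text
time_s: 18.55
position: [0.5926, 0.0759, 0.1364]
tool_rot: [[0.487, -0.138, 0.862], [-0.076, -0.99, -0.116], [0.87, -0.009, -0.493]]
ft_force: [-11.8, 3.8, -8.6]
grip_width: -0.0001
gripper_force: 6.2
```

```bash
python3 - <<'E'
from h import *
st();bolts(armyaw())
E
```

```text
t 18.55 p [0.5926 0.0759 0.1364] f [-11.8   3.8  -8.6] w -0.0001 q [-2.0, 27.0, 117.0, 192.0, 25.0, -97.0]
top red px 87 [0.559 0.051 0.14 ] [0.584 0.109 0.14 ]
bolt [298.2  84.5] 6 r 0.1229 yaw -145.06
bolt [303.   86.8] 15 r 0.1118 yaw -148.44
bolt [313.2  85.5] 21 r 0.1044 yaw -161.21
bolt [290.7  86.3] 4 r 0.1306 yaw -137.4
bolt [298.2  89.3] 6 r 0.1131 yaw -141.76
bolt [330.8  90.1] 14 r 0.0884 yaw 174.02
bolt [341.2  92.3] 29 r 0.0897 yaw 157.35
bolt [302.  101.5] 16 r 0.0837 yaw -134.25
bolt [293.9 104. ] 13 r 0.0948 yaw -123.12
bolt [294.7 109.2] 11 r 0.0865 yaw -116.73
bolt [308.4 154.7] 11 r 0.0831 yaw -30.12
bolt [313.3 164.8] 25 r 0.1004 yaw -17.04
bolt [309.9 174.6] 23 r 0.1253 yaw -17.16
```

The swing is now 22.6°, within the hole's clearance. I lower straight down 25 mm.

Emit:
arm_command(turn=[[0,0,0],[0,0,0],[0,0,0],[0,0,0],[0,0,0],[0,0,0],[0,0,0],[0,0,0],[0,0,0],[0,0,0],[0,0,0],[0,0,0]], xyz=[[-0.044,0,0.025],[-0.044,0,0.025],[-0.044,0,0.025],[-0.044,0,0.025],[-0.044,0,0.025],[-0.044,0,0.025],[-0.044,0,0.025],[-0.044,0,0.025],[-0.044,0,0.025],[-0.044,0,0.025],[0,0,0],[0,0,0]], claw=[0,0,0,0,0,0,0,0,0,0,0,0])

```text
time_s: 19.8
position: [0.5948, 0.0755, 0.113]
tool_rot: [[0.482, -0.139, 0.865], [-0.076, -0.99, -0.117], [0.873, -0.009, -0.488]]
ft_force: [-1.1, 0.8, -0.5]
grip_width: -0.0
gripper_force: 0.0
```

```bash
python3 - <<'E'
from h import *
st();t=armyaw();bolts(t);s=imaging.get_image("side")[0];w=imaging.get_image("wrist")[0]
cv2.imwrite("pics/h.png",np.hstack([cv2.resize(s[160:260,265:365],(400,400),interpolation=cv2.INTER_CUBIC),w[:,120:520]]))
E
```

```text
t 19.8 p [0.5948 0.0755 0.113 ] f [-1.1  0.8 -0.5] w -0.0 q [-2.0, 31.0, 118.0, 190.0, 30.0, -95.0]
top red px 84 [0.554 0.051 0.14 ] [0.584 0.107 0.14 ]
bolt [298.2  84.5] 6 r 0.1229 yaw -145.04
bolt [303.1  86.5] 17 r 0.1122 yaw -148.66
bolt [313.2  85.3] 13 r 0.1049 yaw -161.3
bolt [290.8  86.2] 4 r 0.1306 yaw -137.44
bolt [298.2  89.4] 5 r 0.1128 yaw -141.66
bolt [330.7  90.2] 16 r 0.0881 yaw 174.06
bolt [341.6  92.5] 32 r 0.0897 yaw 156.66
bolt [302.1 101.5] 16 r 0.0837 yaw -134.28
bolt [293.9 104. ] 13 r 0.0948 yaw -123.14
bolt [294.5 109.3] 11 r 0.0869 yaw -116.45
bolt [308.4 154.7] 11 r 0.0831 yaw -30.15
bolt [313.2 164.8] 26 r 0.1005 yaw -17.09
bolt [310.1 174.6] 26 r 0.1252 yaw -17.0
```

View pics/h.png

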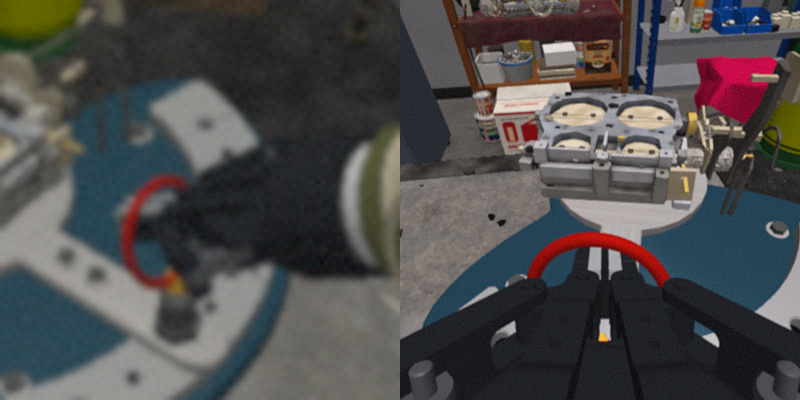

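The ring has dropped: the force is zero and the gap to the ring is smaller than at the start at a similar height, so the pin looks home. I lower 4 mm, withdraw along the tool axis, and measure the ring height.

Emit:
arm_command(turn=[[0,0,0],[0,0,0],[0,0,0],[0,0,0],[0,0,0],[0,0,0],[0,0,0],[0,0,0],[0,0,0],[0,0,0],[0,0,0]], xyz=[[-0.035,0,0.02],[-0.035,0,0.02],[0,0,-0.2],[0,0,-0.25],[0,0,-0.3],[0,0,-0.35],[0,0,-0.4],[0,0,-0.4],[0,0,-0.4],[0,0,0],[0,0,0]], claw=[0,0,0,0,0,0,0,0,0,0,0])

```text
time_s: 21.05
position: [0.4949, 0.0891, 0.1654]
tool_rot: [[0.482, -0.138, 0.865], [-0.076, -0.99, -0.116], [0.873, -0.01, -0.488]]
ft_force: [0.9, -0.6, -0.3]
grip_width: -0.0002
gripper_force: 0.0
```

```bash
python3 - <<'E'
from h import *
st();P={}
for n,(x0,y0,x1,y1) in(("top",(285,175,335,212)),("side",(285,180,335,240))):
    im=imaging.get_image(n)[0]
    if n=="top": bolts(im)
    h=cv2.cvtColor(im,cv2.COLOR_BGR2HSV);m=((h[...,0]<8)|(h[...,0]>170))&(h[...,1]>110)&(h[...,2]>50)
    ys,xs=np.where(m[y0:y1,x0:x1]);e=cv2.fitEllipse(np.c_[xs+x0,ys+y0].astype(np.float32));P[n]=e[0];print(n,len(xs),np.round(e[0],1),np.round(e[1],1))
A=[];B=[]
for n in P:
    o,d=ray(cam(n),[P[n]]);d=d[0]/np.linalg.norm(d[0]);M=np.eye(3)-np.outer(d,d);A.append(M);B.append(M@o)
X=np.linalg.solve(sum(A),sum(B));print("ring",X,[np.linalg.norm(A[i]@X-B[i]) for i in(0,1)])
E
```

```text
t 21.05 p [0.4949 0.0891 0.1654] f [ 0.9 -0.6 -0.3] w -0.0002 q [0.0, 18.0, 129.0, 195.0, 28.0, -99.0]
bolt [298.2  84.5] 6 r 0.1229 yaw -145.06
bolt [303.1  86.7] 17 r 0.1118 yaw -148.6
bolt [313.3  85. ] 17 r 0.1054 yaw -161.46
bolt [298.2  89.4] 5 r 0.1128 yaw -141.65
bolt [330.3  90. ] 19 r 0.0884 yaw 174.73
bolt [341.8  92.5] 31 r 0.0899 yaw 156.43
bolt [301.1 101.4] 12 r 0.0855 yaw -133.21
bolt [293.8 104.2] 15 r 0.0948 yaw -122.76
bolt [294.4 109.3] 11 r 0.0869 yaw -116.44
bolt [308.4 154.7] 11 r 0.083 yaw -30.14
bolt [313.3 164.8] 26 r 0.1005 yaw -17.09
bolt [310.1 174.6] 25 r 0.1253 yaw -17.01
top 113 [301. 194.] [11.1 26.8]
side 155 [305.1 217.3] [17.6 26. ]
ring [0.56887376 0.08034009 0.11915939] [np.float64(0.0002713846912239642), np.float64(0.00027138469122407)]
```

The ring centre is at (0.569, 0.080, 0.119), within about 1 mm of the home height of 0.118, and the arm has swung 22.6°. The pin is home and the tool is clear, so I hand in.

```bash
python3 -c "
from rig import env
print(env.close_job())"
```

```text
the job is handed in; nothing more can be done
None
```

I handed the job in at about 21 s: the pin measured home in the next hole to the left (ring centre 119 mm above the bench, 118 mm when home; arm swung 22.6°) and the gripper was clear of everything, but no verdict was shown.

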